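# Unlatch the slide press and hold its arm up

## Task

Open the slide press for a colleague: first take the amber bottle that stands in the way of the press's spring latch and stand it upright in the steel tray. Then pull the latch paddle out sideways against its spring while the arm is still down, lift the arm off its ball until its front end is about 9 cm higher than before, and finish while holding it up there, still gripped; leave everything else where it is.

Things in the scene. Friction and masses are not known exactly. Their poses are not given: they have to be found in the camera images.
- press: slide-mounting press fixed to the bench: grey base plate 300 x 90 x 12 mm; a bar-like arm runs from hinge cheeks at its +x end to a hollow coupler at the end facing the robot, seated on a 32 mm steel ball. Origin: centre of the base's underside; x from coupler end to hinge end, y to the latch's side, z up. Ball centre (-100, 0, 55) mm. Arm down, all but the paddle is under 82 mm high
- lift_angle (a joint): angle of the press arm in rad: 0 = down, coupler on the ball; grows as the coupler end lifts; limit 0.9. No spring or stay: it takes about 2 to 3 N at the coupler to carry it and it falls back when let go. With the latch in, the bolt is caught under the ball and the arm lifts only about 0.01 rad
- hinge_pin (a point): point on the arm's hinge axis, at (110, 0, 60) mm in the press's frame; the arm with its coupler and latch swings about the press's y axis through it; coupler and paddle are 210 mm from it towards the press's -x
- latch_pull (a joint): travel of the spring latch in m: 0 = locked, grows as it is pulled straight out of the coupler along the press's +y; stop at 0.014. Its bolt is clear of the ball from about 0.007 on. The spring pulls it back with 4 N at 0, 9.6 N at the stop. The latch is carried by the arm and goes up with it
- paddle_grip (a point): point in the middle of the paddle's thickness, 101 mm above the bench with the arm down, 17 mm below the paddle's top edge: the place to pinch it. Its axes are the arm's: y is the pull direction
- bottle: amber bottle with black cap, standing on the bench right beside the paddle in the latch's way (4 to 10 mm of air): body 48 mm wide and 76 mm high, shoulder, then a cylindrical cap 38 mm wide from 86 to 118 mm high; 0.15 to 0.31 kg. Origin: centre of its underside, z up. Fingers find room on its two sides along the press's x; the paddle is as tall as the bottle
- tray: the open steel tray 220 x 170 mm, walls 4 mm thick and 30 mm high, floor 4 mm thick, fixed to the bench, to the left or to the right of the press. Origin: centre of its underside; x along the long side, z up. A glass dish stands in its -x end; the +x end is empty
- warmer: a white slide warmer 200 x 160 mm and 50 mm high, fixed to the bench on the other side of the press. Origin: centre of its underside. Bystander
- dish: an open round glass dish 60 mm wide and 45 mm high, standing in one end of the tray (the end towards the tray's -x). Origin: centre of its underside, z up. Bystander: leave it where it is
- oil: a small amber dropper bottle 28 mm wide and 58 mm high on the bench at the press's -y side. Origin: centre of its underside, z up. Bystander
- slide_box: a flat closed plastic slide box 101 x 84 x 36 mm lying on the bench. Origin: centre of its underside, z up. Bystander
- coplin: a square clear staining jar 56 x 56 mm and 90 mm high with a white lid. Origin: centre of its underside, z up. Bystander
- cleaner: a white plastic bottle 60 mm wide and 150 mm high towards the bench's far right. Origin: centre of its underside, z up. Bystander
- lens_brush: a small wooden-handled brush 150 mm long lying towards the bench's far left. Origin: centre of its underside. Bystander
- press_arm: the press's hinged arm: a 26 mm wide aluminium bar ending in a hollow coupler, 50 x 44 mm seen from above and 45 mm high, over the ball. Origin: on the hinge axis; x and y as the press's when down. The coupler's centre line is 210 mm from the origin along -x, its roof 21 mm above the origin. It carries the latch
- latch: the spring latch: its handle, the paddle, is an upright flat steel plate 24 mm wide (press x), 10 mm thick (press y), 84 mm high, on the end of a 10 mm rod. Origin: under the ball, 40 mm above the bench, on the arm's centre line when locked; paddle 64 mm from it along y. Top edge 118 mm up; 37 mm of air between it and the coupler. Pinch it across its thickness, above the coupler's roof (81 mm)

How it is judged (in metres and radians):
On the way, in this order (a step that is already met when the one before it is completed fails the run):
1. the bottle stands upright and released in the tray (x of bottle in the frame of tray between -0.09 and 0.09 m and y of bottle in the frame of tray between -0.065 and 0.065 m and z of bottle in the frame of tray below 0.01 m and angle between bottle's own z axis and vertical below 0.15 rad and contact force between the fingers and bottle below 0.1 N and linear speed of bottle below 0.03 m/s), for 0.2 s.
2. the latch is pulled out at least 8 mm while the arm is still down (value of joint latch_pull above 0.008 m and value of joint lift_angle below 0.04 rad), for 0.1 s.
At the end, for the whole second after the job is handed in: The press arm is held still above 0.30 rad (front end over 6 cm higher than seated) by fingers on it or its latch (over 1 N); the bottle stands upright (within 0.15 rad), untouched and at rest on the tray's floor, its axis at least 20 mm inside the tray's outer edges (all of step 1 and value of joint lift_angle above 0.3 rad and velocity of joint lift_angle between -0.05 and 0.05 rad/s and contact force between the fingers and press_arm above 1 N); the arm keeps its last pose, push and grip.
It fails at once if the bottle is tipped over (angle between bottle's own z axis and vertical above 0.6 rad).
It fails at once if a bystander is shoved away (more than 4 cm) or tipped over (distance of any of dish, oil, slide_box, coplin, cleaner, lens_brush from where it was at the start of the episode above 0.04 m or angle between any of dish, oil, slide_box, coplin, cleaner's own z axis and vertical above 0.5 rad).
It also fails if it takes over 51 s, if anything falls off the work surface, if the arm or the gripper's body presses on something with over 40 N, if the wrist force passes 120 N, or if a joint passes its speed limit or range.

## Robot

A 6-joint arm with a two-finger parallel gripper is mounted at the origin on the work surface. World frame = base frame: x ahead of the robot, y to its left, z up, the work surface at z = 0. Lengths are in mm, angles in rad, forces in N, time in s.
With the tool pointing down it reaches from about 350 to 775 mm from the base axis. Payload 7.3 kg.
Tool frame: the origin (TCP) lies between the finger pads; the fingertips stand 8 mm ahead of it and the grasp point (between the pads) lies 11 mm behind it; y points along the fingers, z is the direction in which the jaws open and shut, and the axes are right-handed (so a half turn about y gives the same grasp; the last joint's range is limited). The gripper opens to 92 mm and grips with 3 to 60 N. Pads are 19 mm wide; open, the fingers measure 130 mm over their backs; the gripper's body (75 mm by 190 mm) begins 47 mm behind the grasp point.
Start: joints at [0.987, 0.342, 1.524, -0, 1.275, -0.146], TCP at [222.561, 475.511, 234.741] pointing down, gripper open.
Joint ranges: [-2.53, 2.53], [-0.77, 2.02], [0.04, 2.7], [-1, 4.14], [0.28, 2.66], [-3.11, 3.11]. Speed limits (rad/s): [2.57, 2.57, 3.14, 3.14, 3.14, 3.14].

## Interface

Orientations are given as [roll, pitch, yaw] about the fixed x, y, z axes, in that order (R = Rz(yaw) Ry(pitch) Rx(roll)).
In Python, from plant import bot, vision, job gives the robot as it stands. The module is installed in compiled form; this text tells all that it offers.
- The arm moves only by the tool arm_command, never from a script. Its argument "deltas" is a list of rows, each a list of 4 numbers: the shift along the tool's x, y, z in m, then the turn about the tool's y in degrees. In form: [[x, y, z, twist], ...]. A call has 1 to 5 rows; each row shifts and turns the commanded pose from where the row before left it, along the tool's axes as they then stand; what a row does not reach is not made up. A row lasts 1/10 s, in which the tool goes at most 50 mm and 8.59 degrees, less where a joint would pass 70% of its speed; a pose out of reach is approached as far as the arm can. A call is refused whole if a number of a shift passes 0.05 or a number of a turn 8.59, either way. A call with a gripper value outside its range is refused whole. "claw" is the closure in counts, from 0 (fully open) to 255 (shut), set as the call begins (left out, the last holds). The fingers move at their own pace and stop on an object; the grip force is fixed at half the most. Time passes only in rows, so rows that do not move let the fingers close. It gives the time, the measured TCP pose, the force and the opening at its end, in the units of the state.
- bot.get_obs(): the state, without advancing time (a new reading comes with each control period).
- vision.capture(name): name is "side" or "top" or "wrist"; returns a dict with "img" (420x560x3 uint8, red, green, blue), "camera_matrix" (3x3 intrinsics, pixels), "world_to_cam" (4x4, takes a point from world to camera coordinates); the wrist camera has in their place "mount" (4x4, takes a point from camera to tool coordinates, whose origin is the TCP and whose axes are the tool frame's). Camera axes: x right, y down, z forward; pixel columns grow to the right and rows downward; lengths in mm; the calibration is good to about 2 mm. A picture is of the moment at which its call begins: read the wrist's pose just before it. There is no depth.
- job.close_job(): hands the job in, once; it reports no verdict.
Trained networks look in a picture, given as the dict that the camera call returned (one of the last four; its "shot" number tells which), for a name from the list of things; names that differ only in an ending like _2 or _b are one class to them, and where a whole thing is asked for, a point or a joint stands for the part that bears it (a point fixed in the world has none). Each returns a list of dicts, best first, with "confidence" (0 to 1); they miss things now and then, are a little off and sometimes report something else, mostly with a low value. They report only what shows in the picture. A call takes as long as a camera call.
- vision.find_in(picture, name): "xyz" ([x, y, z] in mm, in the coordinates of the camera as it stood for that picture, good to about 4 mm: the middle of the surface that is visible of it).
- vision.regions_of(picture, name): "mask" (420x560 bool, what is visible of it).
The state is a dict: "time": time; "joint_positions": joint angles; "dq": joint speeds; "tau": joint torques, N m; "tool_pos": TCP position; "tcp_rot": TCP orientation; "contact_force": force on the tool from outside, world axes, zero at the start; "moment": the same for the moment, N m; "grip_width": finger opening in mm.
Only numpy, scipy, OpenCV 4.12 (cv2) and the standard library are available. Lean on these libraries where they do the work, as an engineer would, in place of code of your own. Each camera call takes 0.05 s, during which the arm holds its last target. There are 200 camera calls.

## Working session

There is one attempt and no reset: what is moved stays moved. The work goes in short steps, Python scripts to look and compute and a tool call to move; the robot and the scene stay as the last step left them, time stands still between calls to the robot, and variables do not carry over. Pictures are saved under pics/ and viewed, about 8 in all and at most 12, crops included, and the job is handed in when it is done.

Besides the shell and the picture viewer there is one more tool, called after "Emit:" by a JSON object that holds its "api" and its "payload", one argument or row to a line. arm_command: Moves the arm, as the interface text tells. Its arguments: {"type":"object","properties":{"deltas":{"type":"array","items":{"type":"array","items":{"type":"number"}}},"claw":{"type":"number"}},"required":["deltas"]}

```bash
mkdir -p pics; cat > h.py <<'E'
import numpy as np, cv2
from scipy.spatial.transform import Rotation as R
from plant import bot, vision, job
def tool():
    o=bot.get_obs(); T=np.eye(4); T[:3,:3]=R.from_euler('xyz',o['tcp_rot']).as_matrix(); T[:3,3]=o['tool_pos']; return T,o
def cap(n):
    T,o=tool(); p=vision.capture(n)
    p['c2w']=T@p['mount'] if n=='wrist' else np.linalg.inv(p['world_to_cam'])
    return p
def save(p,f): cv2.imwrite('pics/'+f,p['img'][:,:,::-1])
def find(p,n,k=2):
    return [(np.round((p['c2w']@np.r_[d['xyz'],1])[:3],1),round(d['confidence'],2)) for d in vision.find_in(p,n)[:k]]
def ray(p,u,v):
    d=np.linalg.inv(p['camera_matrix'])@[u,v,1]; d=p['c2w'][:3,:3]@d; return p['c2w'][:3,3],d/np.linalg.norm(d)
def atz(p,u,v,z):
    o,d=ray(p,u,v); return o+d*(z-o[2])/d[2]
def tri(pts):
    A=0;b=0
    for p,u,v in pts:
        o,d=ray(p,u,v); M=np.eye(3)-np.outer(d,d); A=A+M; b=b+M@o
    return np.linalg.solve(A,b)
E
python3 - <<'E'
from h import *
T,o=tool(); print({k:np.round(v,3) for k,v in o.items()}); print(T.round(3))
for n in ['top','side']:
    p=cap(n); save(p,n+'1.png'); print(n,p['c2w'].round(2).tolist())
    for t in ['bottle','press','press_arm','latch','tray','warmer','paddle_grip','hinge_pin','dish','oil','slide_box','coplin']: print(t,find(p,t))
E
```

```text
{'time': np.float64(0.0), 'joint_positions': array([ 0.987,  0.343,  1.525,  0.   ,  1.275, -0.146]), 'dq': array([-0.001,  0.001, -0.   , -0.001,  0.001,  0.   ]), 'tau': array([ 2.0000e-03, -4.3124e+01, -2.4422e+01,  7.2000e-02,  5.6000e-02,
       -0.0000e+00]), 'tool_pos': array([222.33 , 475.15 , 234.037]), 'tcp_rot': array([-1.572,  0.   , -0.438]), 'contact_force': array([-0.324,  0.496, -0.63 ]), 'moment': array([-0.017,  0.025,  0.001]), 'grip_width': np.float64(91.752)}
[[ 9.06000e-01 -1.00000e-03  4.24000e-01  2.22330e+02]
 [-4.24000e-01 -1.00000e-03  9.06000e-01  4.75150e+02]
 [-0.00000e+00 -1.00000e+00 -2.00000e-03  2.34037e+02]
 [ 0.00000e+00  0.00000e+00  0.00000e+00  1.00000e+00]]
top [[0.02, -1.0, 0.09, 478.08], [-1.0, -0.02, -0.0, -12.23], [0.01, -0.09, -1.0, 1359.54], [0.0, 0.0, 0.0, 1.0]]
bottle [(array([592.4,  94.4, 120.3]), 0.82), (array([760. , 216.1,  41. ]), 0.39)]
press [(array([653.5, -23.3,  18.9]), 0.98)]
press_arm [(array([639.4, -20.3,  74.3]), 0.62)]
latch []
tray [(array([ 466.4, -331.8,    6.3]), 0.65), (array([654.7, -23.6,  18.5]), 0.57)]
warmer [
[... 389 characters left out ...]
47], [0.0, -0.71, -0.7, 743.12], [0.0, 0.0, 0.0, 1.0]]
bottle [(array([594. ,  90.1,  92.8]), 0.78)]
press [(array([655.2, -27.6,  20.2]), 0.72)]
press_arm [(array([617.1, -19.8,  76.3]), 0.67)]
latch [(array([584.9,  64. ,  92.6]), 0.49)]
tray [(array([ 477.6, -315.5,    4.2]), 0.88)]
warmer [(array([490.3, 298.9,  47.9]), 0.65), (array([583.2,  63.8,  85.2]), 0.49)]
paddle_grip [(array([583.8,  67.3,  89.4]), 0.76)]
hinge_pin []
dish [(array([ 410.3, -362.8,   31.2]), 0.7), (array([583.9,  59.4,  87.2]), 0.33)]
oil [(array([ 595.5, -102.5,   36.6]), 0.63)]
slide_box [(array([751.5, 199.5,  31.3]), 0.83)]
coplin [(array([ 766.3, -248. ,   75.9]), 0.68), (array([617.9, -17.2,  76.8]), 0.48)]
```

View pics/top1.png

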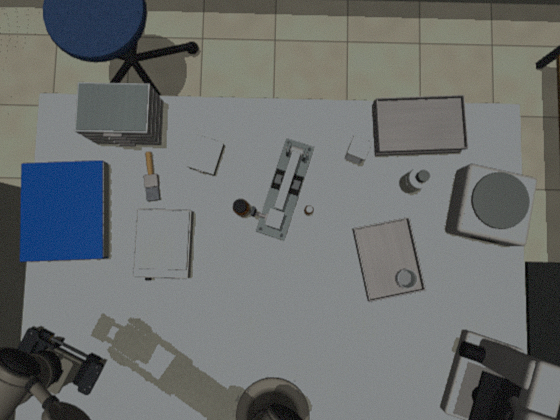

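View pics/side1.png

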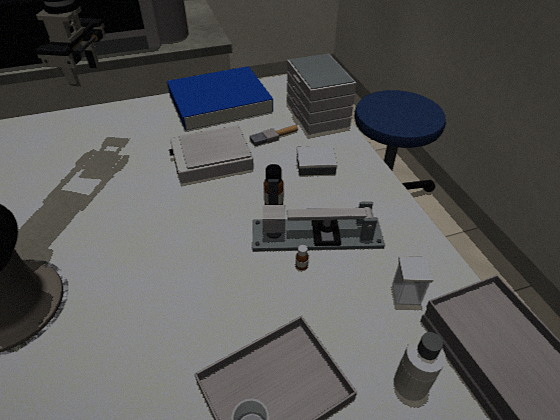

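The top view shows the press running from (272,235) at the coupler to (300,143) at the hinge. The bottle is at (243,208), left of the coupler. The tray is at (388,258) with the dish at (404,277), so its empty end is the far one. The side view agrees, with the oil bottle at (302,257) and the tray at (275,385).

```bash
python3 - <<'E'
from h import *
p=cap('top'); 
for n,z in [('press',12),('tray',30),('bottle',118),('warmer',50),('latch',100),('oil',58),('dish',45)]:
    for d in vision.regions_of(p,n)[:1]:
        m=d['mask'].astype(np.uint8); c=max(cv2.findContours(m,0,2)[0],key=cv2.contourArea)[:,0]
        w=np.array([atz(p,u,v,z)[:2] for u,v in c],np.float32)
        r=cv2.minAreaRect(w); print(n,round(d['confidence'],2),m.sum(),np.round(r[0],1),np.round(r[1],1),round(r[2],1)); print(cv2.boxPoints(r).round(0).tolist())
im=p['img'][120:320,200:460]; cv2.imwrite('pics/topz.png',cv2.resize(im,None,fx=3,fy=3,interpolation=2)[:,:,::-1])
E
```

```text
press 0.88 2968 [669.  -10.8] [123.5 301.1] 71.9
[[507.0, -23.0], [793.0, -116.0], [831.0, 1.0], [545.0, 95.0]]
tray 0.6 4113 [ 459.  -334.1] [221.2 177.5] 12.5
[[332.0, -271.0], [370.0, -445.0], [586.0, -397.0], [548.0, -223.0]]
bottle 0.58 281 [593.2  97. ] [50.4 47.3] 1.6
[[567.0, 120.0], [569.0, 73.0], [619.0, 74.0], [618.0, 121.0]]
warmer 0.92 3945 [487.4 325.6] [168.  206.2] 89.3
[[383.0, 243.0], [589.0, 240.0], [591.0, 408.0], [385.0, 411.0]]
latch 0.41 64 [583.8  50.9] [41.7 20.9] 81.8
[[570.0, 32.0], [591.0, 29.0], [597.0, 70.0], [576.0, 73.0]]
oil 0.58 77 [595.1 -92.3] [24.7 27. ] 46.2
[[577.0, -92.0], [596.0, -111.0], [613.0, -93.0], [594.0, -74.0]]
dish 0.89 350 [ 402.5 -382.8] [56.  62.9] 19.4
[[366.0, -362.0], [386.0, -422.0], [439.0, -403.0], [418.0, -344.0]]
```

View pics/topz.png

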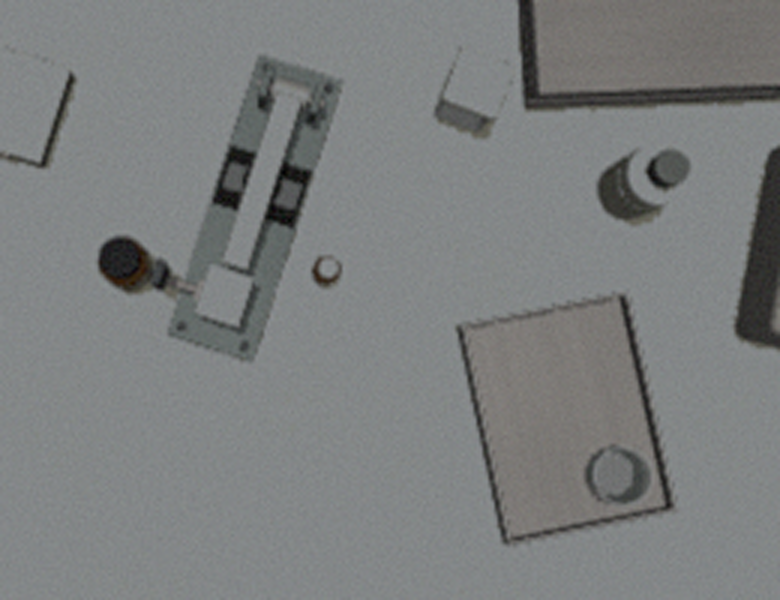

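```bash
python3 - <<'E'
from h import *
p=cap('top')
C=np.array([atz(p,200+u/3,120+v/3,12) for u,v in [(262,57),(342,80),(168,337),(254,360)]])
print(C.round(0).tolist()); c=C.mean(0); x=C[0]+C[1]-C[2]-C[3]; print(c.round(1),np.linalg.norm(x)/2,np.degrees(np.arctan2(x[1],x[0])))
D=np.array([atz(p,200+u/3,120+v/3,30) for u,v in [(460,326),(624,295),(672,508),(506,542)]])
print(D.round(0).tolist(),D.mean(0).round(1)); x=D[0]+D[1]-D[2]-D[3];print(np.linalg.norm(x)/2,np.degrees(np.arctan2(x[1],x[0])))
print(cap('wrist')['mount'].round(2).tolist())
a=np.degrees(np.arctan2(*( C[0]+C[1]-C[2]-C[3])[[1,0]])) ; a=np.radians(a)
M=np.array([[np.cos(a),-np.sin(a)],[np.sin(a),np.cos(a)]])
print('paddle',c[:2]+M@[-100,64],'press->tool')
T,_=tool()
for t in [[585,85,234],[540,-345,234]]: print((T[:3,:3].T@(np.array(t)-T[:3,3])).round(1))
E
```

```text
[[815.0, -28.0, 12.0], [793.0, -110.0, 12.0], [528.0, 61.0, 12.0], [507.0, -26.0, 12.0]]
[660.6 -25.6  12. ] 299.55359494468723 -16.646218376945438
[[544.0, -229.0, 30.0], [579.0, -391.0, 30.0], [371.0, -437.0, 30.0], [335.0, -275.0, 30.0]] [ 457.1 -333.1   30. ]
213.65806554608992 12.504709853650258
[[0.0, 0.95, 0.31, -84.21], [0.0, -0.31, 0.95, -149.72], [1.0, -0.0, -0.0, 0.96], [0.0, 0.0, 0.0, 1.0]]
paddle [583.14753169  64.32506325] press->tool
[ 493.8    0.8 -200. ]
[ 635.3    0.7 -608.6]
```

Emit:
{"api": "arm_command", "payload": {
  "deltas": [
    [0.045,0,-0.018,0],
    [0.045,0,-0.018,0],
    [0.045,0,-0.018,0],
    [0.045,0,-0.018,0],
    [0.045,0,-0.018,0]
  ],
  "claw": 0
}}

```text
time: 2.3
tool_pos: [389.2, 297.1, 234.9]
tcp_rot: [-1.57, -0.0, -0.438]
contact_force: [-0.1, 0.6, -0.1]
grip_width: 91.8
```

Emit:
{"api": "arm_command", "payload": {
  "deltas": [
    [0.045,0,-0.018,0],
    [0.045,0,-0.018,0],
    [0.015,0,-0.006,0],
    [0,0,0,0]
  ]
}}

```text
time: 2.7
tool_pos: [466.8, 214.4, 234.5]
tcp_rot: [-1.571, -0.0, -0.442]
contact_force: [0.5, 0.7, -0.3]
grip_width: 91.9
```

```bash
cat > w.py <<'E'
from h import *
import sys
def look(names,f=None,z={}):
    T,o=tool(); p=cap('wrist'); print('tcp',o['tool_pos'].round(1),'F',o['contact_force'].round(1),'g',round(float(o['grip_width']),1),'t',round(float(o['time']),1), 'zaxis deg',np.degrees(np.arctan2(T[1,2],T[0,2])).round(1))
    for n in names:
        print(n,find(p,n,1))
        for d in vision.regions_of(p,n)[:1]:
            ys,xs=np.nonzero(d['mask']); print('  mask',round(d['confidence'],2),xs.min(),xs.max(),ys.min(),ys.max(),len(xs))
    if f: save(p,f)
    return p
E
python3 -c "
from w import *
look(['bottle','latch','press_arm','paddle_grip'],'w1.png')"
```

```text
tcp [466.8 214.4 234.5] F [ 0.5  0.7 -0.3] g 91.9 t 2.7 zaxis deg 64.7
bottle [(array([590.6, 113.8, 107.1]), 0.57)]
  mask 0.75 212 265 296 401 2847
latch [(array([584.6,  72.2, 105.8]), 0.82)]
  mask 0.82 182 209 353 400 890
press_arm [(array([585.9,  24. ,  79.8]), 0.8)]
  mask 0.59 286 518 6 273 38581
paddle_grip [(array([581.7,  69.4, 103.9]), 0.85)]
  mask 0.84 181 209 352 400 907
```

View pics/w1.png

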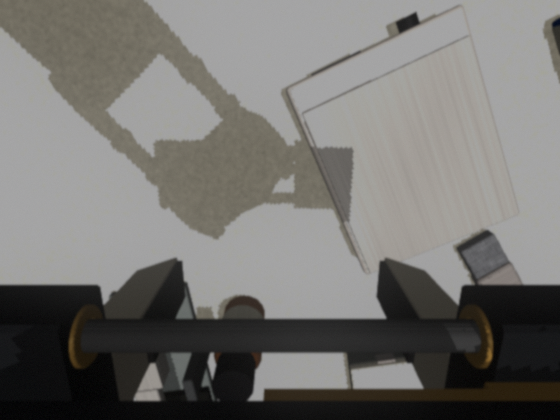

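The wrist view shows the paddle at about (195,375) and the bottle at (240,340) past the fingers. The networks agree with the top view. Next I go over the bottle and turn the jaws to the press's x.

Emit:
{"api": "arm_command", "payload": {
  "deltas": [
    [0.04,0,-0.013,0],
    [0.04,0,-0.013,0],
    [0.04,0,-0.013,0],
    [0.04,0,-0.013,0],
    [0,0,0,8.1]
  ]
}}

```text
time: 3.65
tool_pos: [591.2, 97.6, 234.0]
tcp_rot: [-1.571, -0.002, -0.584]
contact_force: [-0.3, 0.8, 0.4]
grip_width: 92.1
```

Emit:
{"api": "arm_command", "payload": {
  "deltas": [
    [0,0,0,8.1],
    [0,0,0,8.1],
    [0,0,0,8.1],
    [0,0,0,8.1],
    [0,0,0,8.1]
  ]
}}

```text
time: 4.15
tool_pos: [588.2, 101.6, 234.7]
tcp_rot: [-1.571, 0.0, -1.291]
contact_force: [-0.2, -0.7, 0.1]
grip_width: 91.9
```

Emit:
{"api": "arm_command", "payload": {
  "deltas": [
    [0,0,0,8.1],
    [0,0,0,8.1],
    [0,0,0,8.1],
    [0,0,0,8.4],
    [0,0,0,0]
  ]
}}

```text
time: 4.65
tool_pos: [588.2, 101.6, 234.7]
tcp_rot: [-1.571, 0.0, -1.857]
contact_force: [0.7, 0.5, 0.0]
grip_width: 91.7
```

```bash
python3 -c "
from w import *
look(['bottle','latch','press_arm','paddle_grip'],'w2.png')"
```

```text
tcp [588.2 101.6 234.7] F [0.7 0.5 0. ] g 91.7 t 4.7 zaxis deg -16.4
bottle [(array([602.4, 111.7, 119.5]), 0.57)]
  mask 0.85 265 320 148 224 3381
latch [(array([588.8,  71.4, 100.4]), 0.85)]
  mask 0.79 276 304 223 263 990
press_arm [(array([589.6,   0.8,  75.5]), 0.8)]
  mask 0.79 262 520 221 317 6592
paddle_grip [(array([585.4,  68.9, 101.2]), 0.67)]
  mask 0.72 275 305 221 264 1075
```

View pics/w2.png

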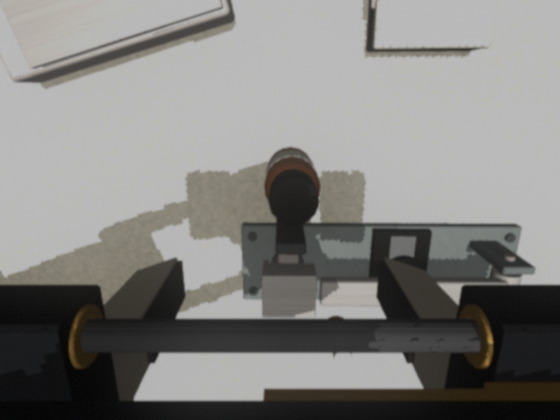

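Jaws and base edges look parallel. The cap top is at about (294,199), the paddle top is just below it, at about (292,228), and the coupler is at (289,289).

```bash
python3 -c "
from h import *
p=cap('wrist'); t=cap('top')
for z in (118,): print('cap',[atz(p,u,199,z).round(1).tolist() for u in (270,294,319)])
print('body bottom z0 far',atz(p,292,149,76).round(1))
print('cap top-cam',atz(t,200+124/3,120+256/3,118).round(1))
print('tri cap',tri([(p,294,199),(t,200+124/3,120+256/3)]).round(1))
print('base corners z12',[atz(p,u,v,12).round(1).tolist() for u,v in [(243,225),(519,223),(245,299),]])
print('coupler roof z81 c',atz(p,289,280,81).round(1), [atz(p,u,v,81).round(1).tolist() for u,v in [(263,264),(315,264)]])
print('paddle top corners',[atz(p,u,223,118).round(1).tolist() for u in (277,307)])
a=np.radians(-16.5); M=np.array([[np.cos(a),-np.sin(a)],[np.sin(a),np.cos(a)]]);print(M)
c=p['img'][130:330,220:380]; cv2.imwrite('pics/w2z.png',cv2.resize(c,None,fx=3.7,fy=3,interpolation=2)[:,:,::-1])
print(p['camera_matrix'])
"
```

```text
cap [[584.1, 111.3, 118.0], [601.2, 106.3, 118.0], [619.0, 101.1, 118.0]]
body bottom z0 far [609.3 135.9  76. ]
cap top-cam [597.8  97.6 118. ]
tri cap [600.1  99.6  94.8]
base corners z12 [[536.7, 63.4, 12.0], [818.2, -17.0, 12.0], [510.9, -22.3, 12.0]]
coupler roof z81 c [574.4  23.1  81. ] [[556.4, 45.1, 81.0], [601.1, 32.0, 81.0]]
paddle top corners [[583.7, 91.7, 118.0], [605.5, 85.3, 118.0]]
[[ 0.95881973  0.28401534]
 [-0.28401534  0.95881973]]
[[373.23656725   0.         280.44984009]
 [  0.         373.23656725 212.05456068]
 [  0.           0.           1.        ]]
```

View pics/w2z.png

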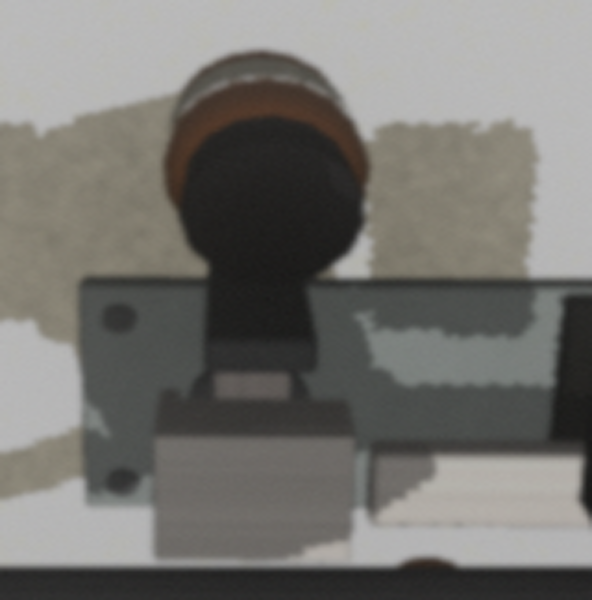

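Emit:
{"api": "arm_command", "payload": {
  "deltas": [
    [0,0.03,0.01,0],
    [0,0.025,0,0],
    [0,0,0,0]
  ]
}}

```text
time: 5.5
tool_pos: [596.0, 98.1, 176.2]
tcp_rot: [-1.578, -0.002, -1.857]
contact_force: [0.4, -0.1, -0.4]
grip_width: 91.9
```

```bash
python3 -c "
from w import *
p=look(['bottle','latch'],None); s=cap('side')
save(p,'w3.png')
a=p['img'][100:400,180:400]; b=s['img'][150:270,230:400]
a=cv2.resize(a,None,fx=2,fy=2,interpolation=2); b=cv2.resize(b,(int(170*2.5),300),interpolation=2)
o=np.zeros((600,800,3),np.uint8); o[:,:440]=a; o[:300,440:800]=b[:,:360]
cv2.imwrite('pics/c3.png',o[:,:,::-1]);print(o.shape)
"
```

```text
tcp [596.   98.1 176.2] F [ 0.4 -0.1 -0.4] g 91.9 t 5.5 zaxis deg -16.4
bottle [(array([602. , 117.1, 120.4]), 0.74)]
  mask 0.89 250 317 156 256 5463
latch [(array([589.1,  70.9, 108.4]), 0.95)]
  mask 0.97 262 299 252 292 1352
(600, 800, 3)
```

View pics/c3.png

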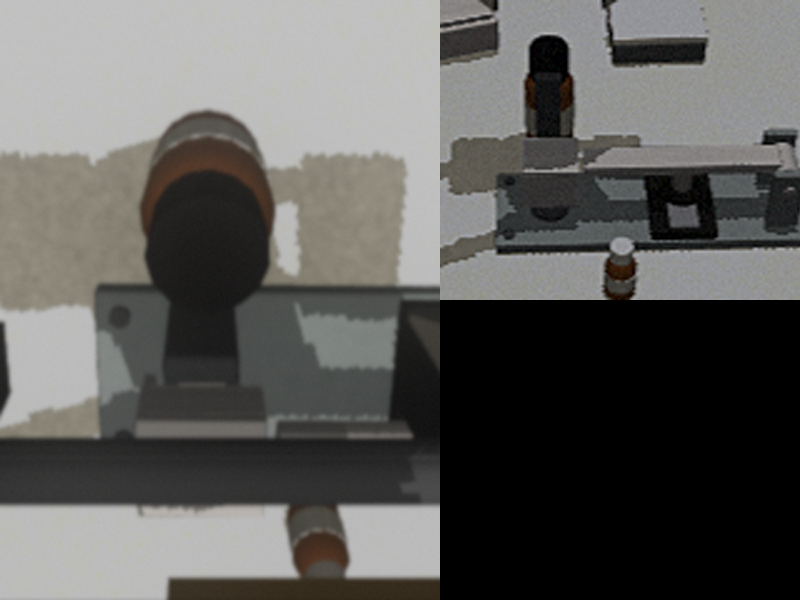

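```bash
python3 -c "
from h import *
p=cap('wrist'); q=dict(p); t=cap('top')
q['c2w']=p['c2w'].copy(); T,_=tool()
# previous pose
P=np.eye(4);P[:3,:3]=R.from_euler('xyz',[-1.571,0,-1.857]).as_matrix();P[:3,3]=[588.2,101.6,234.7]
q['c2w']=P@p['mount']
print('cap',atz(p,284.2,226,118).round(1),atz(q,294,199,118).round(1),tri([(p,284.2,226),(q,294,199)]).round(1))
print('pad back edge',atz(p,281,292.5,118).round(1),atz(q,290.5,253,118).round(1),tri([(p,281,292.5),(q,290.5,253)]).round(1))
print('pad front edge',atz(p,281,279,118).round(1),atz(q,290.5,244,118).round(1))
print('coupler front edge z81',atz(p,281,309,81).round(1),atz(q,288.5,275,81).round(1))
print('base edge z12', atz(p,229,243,12).round(1), atz(q,242,224,12).round(1))
# consistency: side cam
s=cap('side'); 
print('side cap top',atz(s,230+548/2.5,150+42/2.5,118).round(1))
def proj(c,X): x=np.linalg.inv(c['c2w'])@np.r_[X,1]; x=c['camera_matrix']@(x[:3]/x[2]); return x[:2].round(1)
for X in ([600,106,118],[597.8,97.6,118]): print('top',proj(t,X),'side',proj(s,X))
"
```

```text
cap [603.7 104.2 118. ] [601.  106.8 118. ] [602.9 107.7 125. ]
pad back edge [588.9  60.8 118. ] [586.5  65.4 118. ] [590.5  73.7 138.9]
pad front edge [591.7  70.2 118. ] [588.6  72.7 118. ]
coupler front edge z81 [579.   26.3  81. ] [575.1  28.6  81. ]
base edge z12 [540.5  64.7  12. ] [535.8  65.3  12. ]
side cap top [992.  -17.8 118. ]
top [238.3 204.5] side [272.7 168.3]
top [241.3 205.3] side [272.9 170.6]
```

Two wrist views put the cap axis near (601,104), about 6 mm along -tool x and 3 mm along +z from the TCP. The top view agrees once the visible side of the cap is allowed for. I descend and grip the cap.

Emit:
{"api": "arm_command", "payload": {
  "deltas": [
    [-0.006,0,0.003,0],
    [0,0.03,0,0],
    [0,0.03,0,0],
    [0,0.021,0,0],
    [0,0,0,0]
  ]
}}

```text
time: 6.45
tool_pos: [600.8, 103.4, 95.6]
tcp_rot: [-1.577, -0.002, -1.857]
contact_force: [-0.5, -0.0, 0.0]
grip_width: 92.0
```

Emit:
{"api": "arm_command", "payload": {
  "deltas": [
    [0,0,0,0],
    [0,0,0,0],
    [0,0,0,0],
    [0,0,0,0],
    [0,0,0,0]
  ],
  "claw": 255
}}

```text
time: 6.95
tool_pos: [602.8, 103.2, 99.4]
tcp_rot: [-1.57, 0.0, -1.857]
contact_force: [0.5, 0.3, 0.3]
grip_width: 56.5
```

Emit:
{"api": "arm_command", "payload": {
  "deltas": [
    [0,0,0,0],
    [0,0,0,0],
    [0,0,0,0]
  ]
}}

```text
time: 7.25
tool_pos: [602.4, 103.2, 98.7]
tcp_rot: [-1.571, 0.0, -1.857]
contact_force: [-0.7, 0.1, 0.9]
grip_width: 37.5
```

Opening 37.5 mm, so the cap is held. I lift.

Emit:
{"api": "arm_command", "payload": {
  "deltas": [
    [0,0,0,0],
    [0,-0.01,0,0],
    [0,-0.02,0,0],
    [0,-0.03,0,0],
    [0,-0.03,0,0]
  ]
}}

```text
time: 7.75
tool_pos: [602.2, 103.2, 189.8]
tcp_rot: [-1.572, -0.0, -1.857]
contact_force: [0.2, -0.4, -1.2]
grip_width: 37.7
```

Emit:
{"api": "arm_command", "payload": {
  "deltas": [
    [0,-0.03,0,0],
    [0,-0.03,0,0],
    [0,-0.01,0,0],
    [0,0,0,0]
  ]
}}

```text
time: 8.15
tool_pos: [603.0, 103.2, 260.2]
tcp_rot: [-1.568, 0.001, -1.857]
contact_force: [0.3, 0.2, -2.7]
grip_width: 37.4
```

```bash
python3 -c "
from h import *
T,o=tool();print(o['tool_pos'],o['contact_force'],o['grip_width'],o['joint_positions'].round(2))
for t in [[512,-325],[500,-325]]:
  print((T[:3,:3].T@(np.r_[t,T[2,3]]-T[:3,3])).round(1))
a=np.radians(12.5);M=np.array([[np.cos(a),-np.sin(a)],[np.sin(a),np.cos(a)]]); print(np.array([459,-334])+M@[50,0], 'dish',M.T@(np.array([403,-383])-[459,-334]))
"
```

```text
[603.04181032 103.23414398 260.22365828] [ 0.29958678  0.18909355 -2.68154508] 37.431790768530995 [0.04 0.49 1.23 0.   1.43 0.33]
[ 4.365e+02 -4.000e-01  3.340e+01]
[ 4.399e+02 -4.000e-01  2.190e+01]
[ 507.81480036 -323.1780193 ] dish [-65.27811748 -35.71788597]
```

Emit:
{"api": "arm_command", "payload": {
  "deltas": [
    [0.02,0,0.002,0],
    [0.04,0,0.003,0],
    [0.04,0,0.003,0],
    [0.04,0,0.003,0],
    [0.04,0,0.003,0]
  ]
}}

```text
time: 8.65
tool_pos: [563.8, -74.6, 256.4]
tcp_rot: [-1.575, 0.0, -1.856]
contact_force: [-0.4, -0.1, -2.1]
grip_width: 37.8
```

Emit:
{"api": "arm_command", "payload": {
  "deltas": [
    [0.04,0,0.003,0],
    [0.04,0,0.003,0],
    [0.04,0,0.003,0],
    [0.04,0,0.003,0],
    [0.04,0,0.003,0]
  ]
}}

```text
time: 9.15
tool_pos: [521.9, -270.6, 256.4]
tcp_rot: [-1.574, 0.001, -1.857]
contact_force: [0.5, 0.1, -2.2]
grip_width: 37.7
```

Emit:
{"api": "arm_command", "payload": {
  "deltas": [
    [0.035,0,0,0],
    [0.02,0,0,0],
    [0,0,0,0],
    [0,0,0,0]
  ]
}}

```text
time: 9.55
tool_pos: [507.0, -321.9, 256.7]
tcp_rot: [-1.574, 0.002, -1.858]
contact_force: [0.2, 0.3, -2.6]
grip_width: 37.5
```

```bash
python3 -c "
from w import *
p=look(['bottle','tray','dish'],None); t=cap('top'); 
for n in ['bottle','tray','dish']: print(n,find(t,n,1))
o=np.zeros((560,800,3),np.uint8); o[:420,:560]=p['img']; c=cv2.resize(t['img'][180:320,330:450],None,fx=2,fy=2); o[:280,560:800]=c
cv2.imwrite('pics/p4.png',o[:,:,::-1])
"
```

```text
tcp [ 507.  -321.9  256.7] F [ 0.2  0.3 -2.6] g 37.5 t 9.6 zaxis deg -16.4
bottle [(array([ 513.6, -309.7,  258.3]), 0.66)]
  mask 0.82 234 327 183 319 10536
tray [(array([ 465. , -304.2,    1.7]), 0.72)]
  mask 0.71 109 368 73 284 23336
dish [(array([ 399.8, -379. ,   21.6]), 0.64)]
  mask 0.98 176 232 227 282 1987
bottle [(array([ 506.6, -303.8,  228.6]), 0.66)]
tray [(array([ 488.3, -299.8,    3.8]), 0.56)]
dish [(array([ 390.6, -391.5,   19. ]), 0.62)]
```

View pics/p4.png

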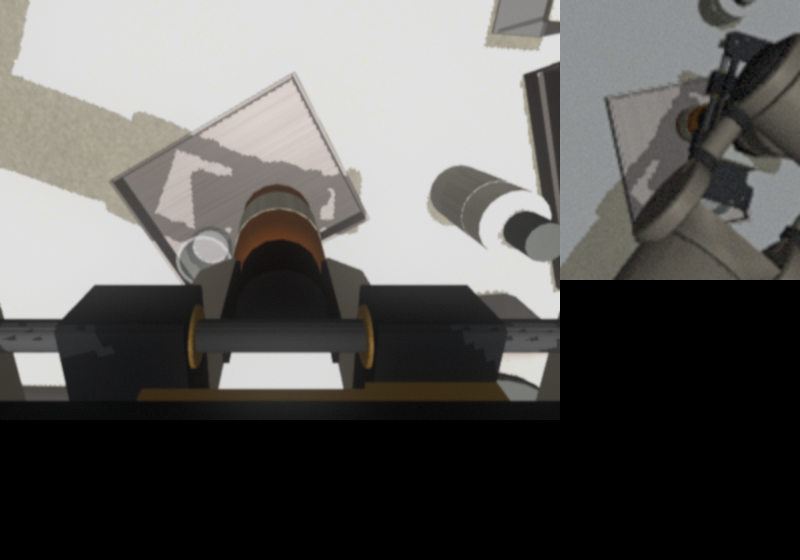

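The bottle hangs upright and clear of the dish, which is at (205,250), with the tray under it. I lower.

Emit:
{"api": "arm_command", "payload": {
  "deltas": [
    [0,0.03,0,0],
    [0,0.04,0,0],
    [0,0.04,0,0],
    [0,0.03,0,0],
    [0,0.01,0,0]
  ]
}}

```text
time: 10.6
tool_pos: [506.1, -321.1, 105.3]
tcp_rot: [-1.576, 0.002, -1.857]
contact_force: [0.2, 0.9, -2.9]
grip_width: 37.5
```

Emit:
{"api": "arm_command", "payload": {
  "deltas": [
    [0,0.002,0,0],
    [0,0.001,0,0],
    [0,0,0,0]
  ]
}}

```text
time: 10.9
tool_pos: [508.5, -323.0, 107.5]
tcp_rot: [-1.568, -0.001, -1.857]
contact_force: [0.6, 0.3, -2.2]
grip_width: 37.3
```

Emit:
{"api": "arm_command", "payload": {
  "deltas": [
    [0,0.001,0,0],
    [0,0,0,0]
  ]
}}

```text
time: 11.1
tool_pos: [508.0, -322.5, 105.6]
tcp_rot: [-1.569, -0.001, -1.857]
contact_force: [0.1, 0.2, -2.1]
grip_width: 37.1
```

Emit:
{"api": "arm_command", "payload": {
  "deltas": [
    [0,0.001,0,0],
    [0,0.001,0,0],
    [0,0,0,0]
  ]
}}

```text
time: 11.4
tool_pos: [507.7, -322.3, 102.7]
tcp_rot: [-1.571, 0.0, -1.857]
contact_force: [0.6, -0.5, -1.0]
grip_width: 37.6
```

Emit:
{"api": "arm_command", "payload": {
  "deltas": [
    [0,0.001,0,0],
    [0,0,0,0]
  ]
}}

```text
time: 11.6
tool_pos: [507.7, -322.5, 102.6]
tcp_rot: [-1.57, -0.0, -1.857]
contact_force: [-1.5, 0.5, 4.5]
grip_width: 37.4
```

Emit:
{"api": "arm_command", "payload": {
  "deltas": [
    [0,0.001,0,0],
    [0,0,0,0]
  ]
}}

```text
time: 11.8
tool_pos: [507.8, -322.7, 102.6]
tcp_rot: [-1.569, -0.001, -1.857]
contact_force: [-3.5, 1.4, 10.9]
grip_width: 37.5
```

The force changed from -2 N to +11 N, so the bottle is on the floor. I ease up 1 mm, release, and rise.

Emit:
{"api": "arm_command", "payload": {
  "deltas": [
    [0,-0.001,0,0],
    [0,0,0,0]
  ]
}}

```text
time: 12.0
tool_pos: [507.7, -322.5, 102.6]
tcp_rot: [-1.57, -0.0, -1.857]
contact_force: [-2.6, 1.8, 7.4]
grip_width: 37.5
```

Emit:
{"api": "arm_command", "payload": {
  "deltas": [
    [0,0,0,0],
    [0,0,0,0],
    [0,0,0,0],
    [0,0,0,0],
    [0,0,0,0]
  ],
  "claw": 0
}}

```text
time: 12.5
tool_pos: [507.7, -322.3, 101.5]
tcp_rot: [-1.571, 0.0, -1.857]
contact_force: [0.3, 0.9, -0.6]
grip_width: 72.8
```

Emit:
{"api": "arm_command", "payload": {
  "deltas": [
    [0,0,0,0],
    [0,-0.02,0,0],
    [0,-0.04,0,0],
    [0,-0.04,0,0],
    [0,-0.03,0,0]
  ]
}}

```text
time: 13.0
tool_pos: [508.0, -322.6, 234.4]
tcp_rot: [-1.568, -0.001, -1.857]
contact_force: [0.7, 0.4, -0.3]
grip_width: 91.9
```

```bash
python3 -c "
from w import *
p=look(['bottle','tray','dish'],'w5.png')
M=R.from_euler('z',12.5,degrees=True).as_matrix()
for d in vision.regions_of(p,'bottle')[:1]:
  m=d['mask'].astype(np.uint8)*255; print(cv2.minAreaRect(cv2.findNonZero(m)))
T,o=tool(); print((T[:3,:3].T@(np.array([588,66,T[2,3]])-T[:3,3])).round(1))
"
```

```text
tcp [ 508.  -322.6  234.4] F [ 0.7  0.4 -0.3] g 91.9 t 13.0 zaxis deg -16.4
bottle [(array([ 508.4, -310. ,  126.1]), 0.83)]
  mask 0.76 250 304 153 233 3532
tray [(array([ 457.2, -318.1,    3.5]), 0.9)]
  mask 0.89 97 371 70 315 30034
dish [(array([ 404.9, -389.3,   26.6]), 0.8)]
  mask 0.63 171 225 233 296 2527
((277.0, 193.0), (80.0, 54.0), 90.0)
[-394.9    0.6  -31.8]
```

View pics/w5.png

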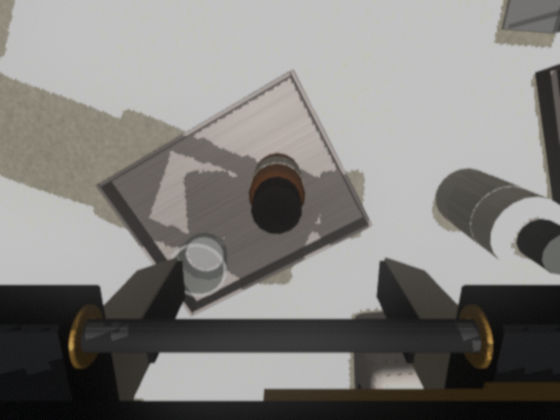

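The bottle stands upright in the tray with the dish untouched. Next I go back over the paddle, turn a quarter and partly close the jaws.

Emit:
{"api": "arm_command", "payload": {
  "deltas": [
    [-0.039,0,-0.003,0],
    [-0.045,0,-0.004,0],
    [-0.045,0,-0.004,0],
    [-0.045,0,-0.004,0],
    [-0.045,0,-0.004,0]
  ],
  "claw": 110
}}

```text
time: 13.9
tool_pos: [550.9, -105.0, 230.7]
tcp_rot: [-1.573, 0.0, -1.857]
contact_force: [0.6, -0.4, -0.2]
grip_width: 56.3
```

Emit:
{"api": "arm_command", "payload": {
  "deltas": [
    [-0.045,0,-0.004,0],
    [-0.045,0,-0.004,0],
    [-0.045,0,-0.003,0],
    [-0.041,0,-0.002,0],
    [0,0,0,-8.2]
  ]
}}

```text
time: 14.4
tool_pos: [588.4, 70.7, 230.3]
tcp_rot: [-1.573, 0.002, -1.708]
contact_force: [-0.0, -0.6, 0.9]
grip_width: 52.7
```

Emit:
{"api": "arm_command", "payload": {
  "deltas": [
    [0,0,0,-8.2],
    [0,0,0,-8.2],
    [0,0,0,-8.2],
    [0,0,0,-8.2],
    [0,0,0,-8.2]
  ]
}}

```text
time: 14.9
tool_pos: [587.9, 65.7, 230.5]
tcp_rot: [-1.573, 0.001, -0.992]
contact_force: [-0.0, 0.4, 0.4]
grip_width: 52.0
```

Emit:
{"api": "arm_command", "payload": {
  "deltas": [
    [0,0,0,-8.2],
    [0,0,0,-8.2],
    [0,0,0,-8.2],
    [0,0,0,-8.2],
    [0,0,0,-8.0]
  ]
}}

```text
time: 15.4
tool_pos: [588.0, 65.7, 230.5]
tcp_rot: [-1.571, 0.002, -0.28]
contact_force: [0.2, 0.6, 0.2]
grip_width: 52.0
```

Emit:
{"api": "arm_command", "payload": {
  "deltas": [
    [0,0.02,0,0],
    [0,0.02,0,0],
    [0,0,0,0]
  ]
}}

```text
time: 15.7
tool_pos: [586.3, 65.7, 188.0]
tcp_rot: [-1.573, 0.007, -0.286]
contact_force: [-0.4, -0.6, -0.1]
grip_width: 52.4
```

```bash
python3 -c "
from w import *
p=look(['latch','paddle_grip','press_arm'],'w6.png')
"
```

```text
tcp [586.3  65.7 188. ] F [-0.4 -0.6 -0.1] g 52.4 t 15.7 zaxis deg 73.6
latch [(array([580.1,  63.4,  64.7]), 0.98)]
  mask 0.9 231 291 184 247 1540
paddle_grip [(array([576.7,  63.9,  63.4]), 0.8)]
  mask 0.64 230 292 184 247 1570
press_arm [(array([581. ,  14.6,  21.8]), 0.64)]
  mask 0.94 163 292 167 389 8389
```

View pics/w6.png

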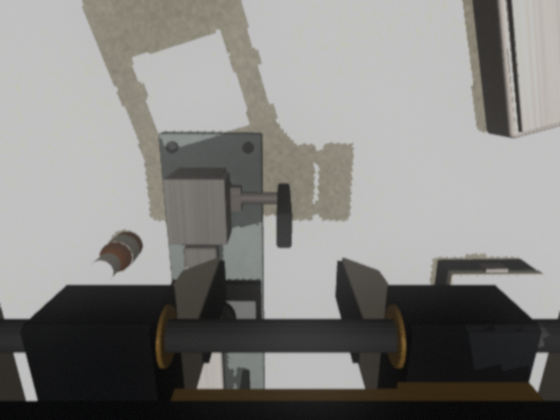

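The paddle top is at u 277-292, v 209-247, which puts it about 2.6 mm to +z and 2 mm to -x of the TCP. The jaw gap is clear on both sides. I go to about 2 mm outward of its middle and descend.

Emit:
{"api": "arm_command", "payload": {
  "deltas": [
    [-0.001,0,0.005,0],
    [0,0.03,0,0],
    [0,0.03,0,0],
    [0,0.02,0,0],
    [0,0.015,0,0]
  ]
}}

```text
time: 16.55
tool_pos: [588.3, 71.2, 95.4]
tcp_rot: [-1.571, 0.001, -0.286]
contact_force: [-0.5, 0.2, -0.4]
grip_width: 52.4
```

Emit:
{"api": "arm_command", "payload": {
  "deltas": [
    [0,0,0,0],
    [0,0,0,0],
    [0,0,0,0],
    [0,0,0,0],
    [0,0,0,0]
  ],
  "claw": 255
}}

```text
time: 17.05
tool_pos: [589.2, 70.8, 97.5]
tcp_rot: [-1.57, -0.001, -0.286]
contact_force: [-0.8, -4.7, -0.6]
grip_width: 17.3
```

Emit:
{"api": "arm_command", "payload": {
  "deltas": [
    [0,0,0,0],
    [0,0,0,0],
    [0,0,0,0],
    [0,0,0,0],
    [0,0,0,0]
  ]
}}

```text
time: 17.55
tool_pos: [588.9, 69.9, 97.4]
tcp_rot: [-1.572, -0.001, -0.286]
contact_force: [-2.2, -4.5, 4.7]
grip_width: 9.5
```

Gripped at 9.5 mm, with about 5 N of spring force. I pull sideways.

Emit:
{"api": "arm_command", "payload": {
  "deltas": [
    [0,0,0.002,0],
    [0,0,0.002,0],
    [0,0,0.002,0],
    [0,0,0.002,0],
    [0,0,0,0]
  ]
}}

```text
time: 18.05
tool_pos: [591.1, 77.1, 97.3]
tcp_rot: [-1.573, -0.001, -0.286]
contact_force: [-1.9, -7.3, 4.8]
grip_width: 10.0
```

Emit:
{"api": "arm_command", "payload": {
  "deltas": [
    [0,0,0.001,0],
    [0,0,0,0],
    [0,0,0,0]
  ]
}}

```text
time: 18.35
tool_pos: [591.3, 77.8, 97.3]
tcp_rot: [-1.573, -0.001, -0.286]
contact_force: [-2.3, -8.6, 4.2]
grip_width: 9.6
```

```bash
python3 -c "
from w import *
p=look(['latch'])
T,o=tool(); print('F tool',(T[:3,:3].T@o['contact_force']).round(2))
g=45
x0=z0=0
for th in np.arange(.04,.46,.04):
  x=210*(1-np.cos(th))+g*np.sin(th); z=210*np.sin(th)-g*(1-np.cos(th)); print(round(th,2),round(x-x0,1),round(z-z0,1),round(x,1),round(z,1)); x0,z0=x,z
"
```

```text
tcp [591.3  77.8  97.3] F [-2.3 -8.6  4.2] g 9.6 t 18.4 zaxis deg 73.6
latch [(array([582.4,  75. ,  42.5]), 0.72)]
  mask 0.67 184 292 216 318 4278
F tool [ 0.08 -4.06 -8.59]
0.04 2.0 8.4 2.0 8.4
0.08 2.3 8.3 4.3 16.6
0.12 2.6 8.2 6.9 24.8
0.16 3.0 8.1 9.9 32.9
0.2 3.3 7.9 13.1 40.8
0.24 3.6 7.8 16.7 48.6
0.28 3.9 7.7 20.6 56.3
0.32 4.2 7.5 24.8 63.8
0.36 4.5 7.3 29.3 71.1
0.4 4.8 7.1 34.1 78.2
0.44 5.1 6.9 39.2 85.2
```

The spring force is 8.6 N, which is about 11 mm of travel by the given spring rate, and the TCP has moved about 11 mm beyond the locked position. I lift along the arc.

Emit:
{"api": "arm_command", "payload": {
  "deltas": [
    [0.002,-0.008,0,0],
    [0.002,-0.008,0,0],
    [0.003,-0.008,0,0],
    [0,0,0,0]
  ]
}}

```text
time: 18.9
tool_pos: [596.5, 75.9, 120.2]
tcp_rot: [-1.574, 0.004, -0.287]
contact_force: [-3.1, -7.3, -3.8]
grip_width: 9.6
```

```bash
python3 -c "
from h import *
T,o=tool(); print('F tool',(T[:3,:3].T@o['contact_force']).round(2),o['tool_pos'],o['grip_width'])"
```

```text
F tool [-0.92  3.86 -7.92] [596.4914819   75.88656902 120.20298345] 9.555276887119183
```

The load is 3.9 N down, so the arm is free and being carried. I continue.

Emit:
{"api": "arm_command", "payload": {
  "deltas": [
    [0.003,-0.008,0,0],
    [0.003,-0.008,0,0],
    [0.004,-0.008,0,0],
    [0.004,-0.008,0,0],
    [0.004,-0.007,0,0]
  ]
}}

```text
time: 19.4
tool_pos: [612.6, 71.0, 158.3]
tcp_rot: [-1.575, 0.007, -0.287]
contact_force: [-6.4, -5.9, -3.3]
grip_width: 9.7
```

Emit:
{"api": "arm_command", "payload": {
  "deltas": [
    [0.005,-0.008,0,0],
    [0.005,-0.007,0,0],
    [0.005,-0.007,0,0],
    [0,0,0,0],
    [0,0,0,0]
  ]
}}

```text
time: 19.9
tool_pos: [627.5, 66.7, 180.8]
tcp_rot: [-1.574, 0.006, -0.287]
contact_force: [-8.1, -6.0, 1.0]
grip_width: 9.8
```

```bash
python3 -c "
from h import *
T,o=tool(); print('F tool',(T[:3,:3].T@o['contact_force']).round(2),o['tool_pos'],o['grip_width'],o['time'])
s=cap('side')
for n in ['press_arm','latch','bottle','oil','dish','tray']: print(n,find(s,n,1))
t=cap('top'); print('top bottle',find(t,'bottle',1),'dish',find(t,'dish',1))
c=cv2.resize(s['img'][140:420,180:460],(560,560)); cv2.imwrite('pics/f.png',c[:,:,::-1])"
```

```text
F tool [-6.12 -0.97 -8.06] [627.46680559  66.70446646 180.79984193] 9.762385406057083 19.9
press_arm [(array([620.6, -18.6, 134.3]), 0.75)]
latch [(array([604.4,  66. , 157.2]), 0.72)]
bottle [(array([ 498.5, -337.3,   88.5]), 0.92)]
oil []
dish [(array([ 406.8, -366.2,   32.4]), 0.97)]
tray [(array([ 463.2, -321.3,    7.6]), 0.57)]
top bottle [(array([ 503.7, -313.4,  103.2]), 0.85)] dish [(array([ 405.5, -389.2,   24.5]), 0.59)]
```

View pics/f.png

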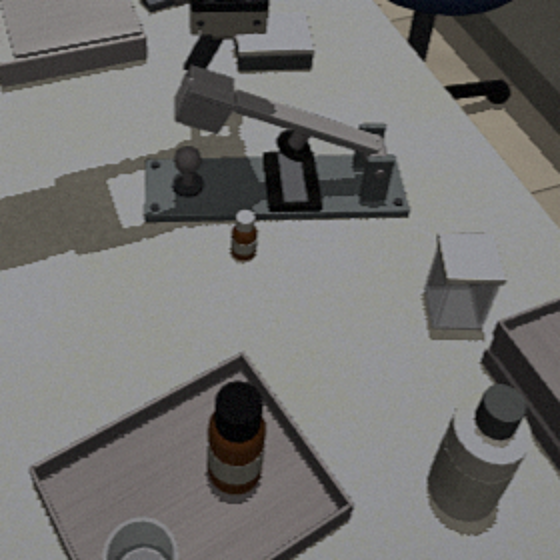

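The picture shows the coupler lifted well clear of the ball and the bottle upright in the tray. I ease the 6 N along tool x, let it settle, and check.

Emit:
{"api": "arm_command", "payload": {
  "deltas": [
    [-0.002,0,0,0],
    [0,0,0,0],
    [0,0,0,0],
    [0,0,0,0],
    [0,0,0,0]
  ]
}}

```text
time: 20.9
tool_pos: [626.9, 66.7, 180.6]
tcp_rot: [-1.574, 0.002, -0.287]
contact_force: [-2.1, -8.2, -3.0]
grip_width: 9.3
```

Emit:
{"api": "arm_command", "payload": {
  "deltas": [
    [0,0,0,0],
    [0,0,0,0],
    [0,0,0,0],
    [0,0,0,0],
    [0,0,0,0]
  ]
}}

```text
time: 21.4
tool_pos: [626.9, 66.7, 180.6]
tcp_rot: [-1.574, 0.002, -0.287]
contact_force: [-1.2, -7.9, -3.8]
grip_width: 9.7
```

```bash
python3 -c "
from h import *
T,o=tool(); print('F tool',(T[:3,:3].T@o['contact_force']).round(2),o['tool_pos'],o['grip_width'],o['time'],abs(o['dq']).max())
s=cap('side'); print(find(s,'press_arm',1),find(s,'latch',1),find(s,'oil',1))
job.close_job()"
```

```text
F tool [ 1.11  3.87 -7.95] [626.9205189   66.73389873 180.55732483] 9.738287246556672 21.4 0.0012943132798374382
[(array([622.6, -23.5, 134.5]), 0.93)] [(array([610.8,  70.3, 156.3]), 0.66)] [(array([ 597.5, -103.2,   34.9]), 0.8)]
the job is handed in; nothing more can be done
```

The press is open and the job is handed in, at about 21.5 s on the robot's clock. No verdict comes back, so what follows rests on my own readings.

- **Bottle:** I gripped it by the cap and set it down in the tray's empty end, near (508, -322) mm. The last side picture shows it upright and released, clear of the dish.
- **Latch:** I pulled the paddle sideways with the arm still down. The spring force reached 8.6 N, which by the given spring rate is about 11 mm of travel.
- **Arm:** I lifted it along its arc. The tool rose about 83 mm, which works out to roughly 0.42–0.43 rad, or the front end about 8.5–9 cm higher. It was at rest at hand-in, with the paddle gripped at 9.7 mm and about 4 N of load.
- **Bystanders:** the oil bottle and dish were found within a few mm of their first positions from the same camera. The coplin jar and cleaner stand upright in the last picture. I did not re-measure the slide box or the lens brush, but the gripper never went near them.

**Disagreements:**
- The wrist and top cameras differed by about 5–8 mm on the cap and press positions. I used a compromise, and both grasps held.
- At the end of the lift there was 6 N along the press, so I eased back 2 mm and it dropped to 1 N.

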